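# Find and release the latched mode key

### The arm

A 7-joint arm with a two-finger parallel gripper is mounted at the origin on the work surface. World frame = base frame: x ahead of the robot, y to its left, z up, the work surface at z = 0. Lengths are in m, angles in rad, forces in N, time in s.
With the tool pointing down it reaches from about 0.425 to 0.925 m from the base axis. Payload 6.8 kg.
Tool frame: the origin (TCP) lies on the front face of the gripper's body, between the roots of the fingers; the fingertips stand 73 mm ahead of it and the grasp point (between the pads) lies 54 mm ahead of it (tcp_to_tips is the distance from the TCP to the fingertips, in m); z points along the fingers, x is the direction in which the jaws open and shut, and the axes are right-handed (so a half turn about z gives the same grasp; the last joint's range is limited). The gripper opens to 85 mm and grips with 20 to 120 N. Pads are 22 mm wide; open, the fingers measure 114 mm over their backs; the gripper's body (76 mm by 85 mm) begins 54 mm behind the grasp point. The pads swing forward as they close: fully open they stand 13 mm farther back than shut.
Start: joints at [1.134, 0.477, 0.022, 1.555, -0.011, 1.109, -0.083], TCP at [0.218, -0.639, 0.304] pointing down, gripper open.
Joint ranges: [-2.96, 2.96], [-0.34, 2.1], [-1.41, 1.46], [0.24, 2.44], [-1.37, 4.51], [0.17, 1.92], [-2.96, 2.96]. Speed limits (rad/s): [2.39, 2.39, 3.14, 3.14, 3.14, 3.14, 3.14].

### API

Orientations are given as a unit quaternion [w, x, y, z].
In Python, from station import get_obs, read_camera, hand_in, look_for, silhouettes, tcp_to_tips gives the robot as it stands. The module is installed in compiled form; this text tells all that it offers.
- The arm moves only by the tool apply_moves, never from a script. Its argument "moves" is a list of rows, each a list of 3 entries, a list of its own where there are three numbers: the shift along the tool's x, y, z in units of 25 mm (1.0 is 25 mm), then the turn, a rotation vector about the tool's x, y, z in units of 10 degrees (1.0 is 10 degrees), then the gripper's target within -1 to 1 (fully open at 1, half-way at 0, shut at -1). In form: [[[dx, dy, dz], [rx, ry, rz], jaw], ...]. A call has 1 to 20 rows; each row is the pose to reach, as a shift and turn from the pose commanded when the call began, along the tool's axes at that moment; what a row does not reach only later rows make up. A row lasts 1/8 s, in which the tool goes at most 62.5 mm and 10.7 degrees, less where a joint would pass 70% of its speed; a pose out of reach is approached as far as the arm can. A call with a gripper value outside its range is refused whole. The fingers move at their own pace and stop on an object; "force" is the grip in N (left out, the last holds). Time passes only in rows, so rows that repeat a pose let the fingers close. It gives the time, the measured TCP pose, the force and the opening at its end, in the units of the state.
- get_obs(): the state, without advancing time (a new reading comes with each control period).
- read_camera(name): name is "scene" or "top" or "wrist"; returns a dict with "color" (384x512x3 uint8, red, green, blue), "mtx" (3x3 intrinsics, pixels), "eye" and "rotation" of the camera in the world; the wrist camera has in their place "hand_eye" (4x4, takes a point from camera to tool coordinates, whose origin is the TCP and whose axes are the tool frame's). Camera axes: x right, y up, looking along -z (the intrinsics and any distortion apply to the point x, -y, -z); pixel columns grow to the right and rows downward; lengths in m; the calibration is good to about 2 mm. The wrist camera is an equidistant fisheye: a pixel r from the principal point sees the ray r / f radians off the axis. A picture is of the moment at which its call begins: read the wrist's pose just before it. There is no depth.
- hand_in(): hands the job in, once; it reports no verdict.
Trained networks look in the newest picture that a camera, given by its name, has taken for a name from the list of things; names that differ only in an ending like _2 or _b are one class to them, and where a whole thing is asked for, a point or a joint stands for the part that bears it (a point fixed in the world has none). Each returns a list of dicts, best first, with "conf" (0 to 1); they miss things now and then, are a little off and sometimes report something else, mostly with a low value. They report only what shows in the picture. A call takes as long as a camera call.
- look_for(camera, query): "pixel" ([row, column] in pixels, amid what is visible of it).
- silhouettes(camera, query): "mask" (384x512 bool, what is visible of it) and "pixel" ([row, column] in pixels, amid what is visible of it).
The state is a dict: "t": time; "q": joint angles; "joint_vel": joint speeds; "joint_torque": joint torques, N m; "eef_pos": TCP position; "tool_rot": TCP orientation; "contact_force": force on the tool from outside, world axes, zero at the start; "torque": the same for the moment, N m; "gripper_width": opening from 0.0 (shut) to 1.0 (fully open).
Only numpy, scipy, OpenCV 4.12 (cv2) and the standard library are available. Lean on these libraries where they do the work, as an engineer would, in place of code of your own. Each camera call takes 0.05 s, during which the arm holds its last target.

### The job

One of the four identical keys on the green console has been left latched down. With the fingertips, tap each key lightly, one after another from the one nearest the round dial to the far end, to feel which it is (do not push a free key down into its latch); then press the latched key right down and let go, so that it pops up and all four stand level. Do not pick up or move any of the things standing about.

Things in the scene. Friction and masses are not known exactly. Their poses are not given: they have to be found in the camera images.
- console: Low console, 170 (x) x 300 (y) x 45 mm high, see-through green shell, fixed to the shelf. Origin: centre of its underside, on the shelf. Deck 45 mm up. Its y axis runs along the row of four identical keys towards a round fixed dial (38 mm across, 16 mm above the deck, at x -35, y +121 mm), a mere landmark. Loose things stand round it, none over 95 mm high.
- key_1_top (a point): Centre of the top face of the key nearest the dial, at x -35, y +62 mm in the console's frame. The face is level, 34 x 24 mm (24 along the row; keys are 44 mm apart centre to centre). It is 16 mm above the deck (61 mm above the shelf) when the key stands up, and moves down with the key.
- key_1 (a joint): How far the key nearest the dial is down (m): 0 standing up, 0.009 at the stop. A free key springs back: about 1.3 N starts it moving, then 0.6 N more per mm. Pushing a free key 6 mm down or more counts as pressing it into its latch.
- key_2_top (a point): Centre of the top face of the key second from the dial, at x -35, y +18 mm in the console's frame. The face is level, 34 x 24 mm (24 along the row; keys are 44 mm apart centre to centre). It is 16 mm above the deck (61 mm above the shelf) when the key stands up, and moves down with the key.
- key_2 (a joint): How far the key second from the dial is down (m): 0 standing up, 0.009 at the stop. Whichever key is latched rests 4 mm down (top 57 mm above the shelf) and feels firm up to about 3.7 N; above that it sinks too.
- key_3_top (a point): Centre of the top face of the key third from the dial, at x -35, y -26 mm in the console's frame. The face is level, 34 x 24 mm (24 along the row; keys are 44 mm apart centre to centre). It is 16 mm above the deck (61 mm above the shelf) when the key stands up, and moves down with the key.
- key_3 (a joint): How far the key third from the dial is down (m): 0 standing up, 0.009 at the stop. Whichever key is latched unlatches once pressed more than 7 mm down (about 5.5 N; 6.7 N at the stop) and rises all the way when let go.
- key_4_top (a point): Centre of the top face of the key farthest from the dial, at x -35, y -70 mm in the console's frame. The face is level, 34 x 24 mm (24 along the row; keys are 44 mm apart centre to centre). It is 16 mm above the deck (61 mm above the shelf) when the key stands up, and moves down with the key.
- key_4 (a joint): How far the key farthest from the dial is down (m): 0 standing up, 0.009 at the stop. All four keys have the same springs.
- cartridge_1: Bottom cartridge of a stack of three, 65 x 75 x 16 mm, beside the console's plain end. Origin: centre of its underside. Not to be moved.
- cartridge_2: Middle cartridge, same size. Origin: centre of its underside. Not to be moved.
- cartridge_3: Top cartridge, same size. Origin: centre of its underside. Not to be moved.
- jar: Glass jar with a screw lid, 72 mm across, 85 mm high, behind the console. Origin: centre of its underside. Not to be moved.
- grip: Hard silicone grip, a rounded bar 36 x 120 x 26 mm with a low round pad, behind the console. Origin: centre of its underside. Not to be moved.
- mushroom: White ceramic mushroom figurine, 46 mm across, 47 mm high, on the console's deck. Origin: centre of its underside. Not to be moved.
- mug: Mug, 76 mm across, 85 mm high, beyond the dial end of the console. Origin: centre of its underside. Not to be moved.

How it is judged:
On the way, in this order (a step that is already met when the one before it is completed fails the run):
1. the key nearest the dial is tapped with the fingers while one key is still latched down (contact force between the fingers and key_1 above 0.4 N and value of joint any of key_1, key_2, key_3, key_4 above 0.003 m), for 0.03 s.
2. the key second from the dial is tapped with the fingers while one key is still latched down (contact force between the fingers and key_2 above 0.4 N and value of joint any of key_1, key_2, key_3, key_4 above 0.003 m), for 0.03 s.
3. the key third from the dial is tapped with the fingers while one key is still latched down (contact force between the fingers and key_3 above 0.4 N and value of joint any of key_1, key_2, key_3, key_4 above 0.003 m), for 0.03 s.
4. the key at the far end is tapped with the fingers while one key is still latched down (contact force between the fingers and key_4 above 0.4 N and value of joint any of key_1, key_2, key_3, key_4 above 0.003 m), for 0.03 s.
5. one key is pressed past its latch (value of joint any of key_1, key_2, key_3, key_4 above 0.0065 m), for 0.03 s.
6. all four keys stand up (value of joint each of key_1, key_2, key_3, key_4 below 0.0015 m), for 0.2 s.
At the end, for the whole second after the job is handed in: All four keys stand up (each less than 1.5 mm down) and the cartridges, jar, grip, mushroom and mug are within 15 mm of where they began (all of step 6 and distance of each of cartridge_1, cartridge_2, cartridge_3, jar, grip, mushroom, mug from where it was at the start of the episode below 0.015 m); the robot touches nothing.
It fails at once if a free key is pushed 6 mm or more down, into its latch, while another key is down ((value of joint key_1 above 0.006 m and value of joint any of key_2, key_3, key_4 above 0.003 m) or (value of joint key_2 above 0.006 m and value of joint any of key_1, key_3, key_4 above 0.003 m) or (value of joint key_3 above 0.006 m and value of joint any of key_1, key_2, key_4 above 0.003 m) or (value of joint key_4 above 0.006 m and value of joint any of key_1, key_2, key_3 above 0.003 m)).
It fails at once if something that stands about is lifted, carried or shoved (15 mm or more) (not (distance of each of cartridge_1, cartridge_2, cartridge_3, jar, grip, mushroom, mug from where it was at the start of the episode below 0.015 m)).
It fails at once if the mushroom is tipped (angle between mushroom's own z axis and vertical above 0.5 rad).
It also fails if it takes over 51 s, if anything falls off the work surface, if the arm or the gripper's body presses on something with over 40 N, if the wrist force passes 120 N, or if a joint passes its speed limit or range.

## Working session

There is one attempt and no reset: what is moved stays moved. The work goes in short steps, Python scripts to look and compute and a tool call to move; the robot and the scene stay as the last step left them, time stands still between calls to the robot, and variables do not carry over. Pictures are saved under pics/ and viewed, and the job is handed in when it is done.

Besides the shell and the picture viewer there is one more tool, called after "Emit:" by a JSON object that holds its "name" and its "arguments", one argument or row to a line. apply_moves: Moves the arm, as the interface text tells. Its arguments: {"type":"object","properties":{"moves":{"type":"array"},"force":{"type":"number"}},"required":["moves"]}

```bash
mkdir -p pics; cat > h.py <<'E'
from station import *
import numpy as np, cv2
def save(n,c): cv2.imwrite('pics/'+n+'.png',c['color'][:,:,::-1])
E
python3 - <<'E'
from h import *
o=get_obs(); print({k:np.round(v,3) for k,v in o.items()}, tcp_to_tips)
for n in ['scene','top']:
    c=read_camera(n); save(n+'0',c); print(n,c['mtx'],c['eye'],c['rotation'])
    for q in ['key_1_top','key_1','console','mushroom']:
        print(q,[(np.round(d['pixel'],1),round(d['conf'],2)) for d in look_for(n,q)])
c=read_camera('wrist');save('wrist0',c)
E
```

```text
{'t': np.float64(0.0), 'q': array([ 1.134,  0.478,  0.022,  1.556, -0.011,  1.109, -0.083]), 'joint_vel': array([ 0.001,  0.002, -0.001,  0.001, -0.001,  0.001, -0.001]), 'joint_torque': array([-0.0000e+00, -5.9645e+01,  1.6080e+00, -2.8120e+01,  1.2000e-02,
        9.0000e-03, -0.0000e+00]), 'eef_pos': array([ 0.218, -0.638,  0.303]), 'tool_rot': array([-0.   ,  0.813, -0.582, -0.001]), 'contact_force': array([0.346, 0.506, 0.109]), 'torque': array([-0.001,  0.048,  0.043]), 'gripper_width': np.float64(0.998)} 0.0726
scene [[350.36638922   0.         256.46651083]
 [  0.         350.36638922 196.76242548]
 [  0.           0.           1.        ]] [ 1.1898622  -0.14696587  0.49740925] [0.71514514 0.38161817 0.2777435  0.5155517 ]
key_1_top []
key_1 [(array([202.9, 191.7]), 0.61), (array([203.9, 173.6]), 0.53), (array([208.8, 153.9]), 0.51)]
console [(array([229.2, 194.8]), 0.85)]
mushroom [(array([220.9, 163.2]), 0.72), (array([203. , 213.8]), 0.46)]
top [[411.70627776   0.         253.03168238]
 [  0.         411.70627776 189.4488701 ]
 [  0.           0.           1.        ]] [0.47024275 0.0436491  1.09409308] [-0.69666401 -0.0563043   0.05613897  0.71297791]
key_1_top [(array([229.3, 318.8]), 0.58), (array([223.1, 285.3]), 0.51)]
key_1 [(array([222.8, 287.1]), 0.7), (array([230.7, 336.8]), 0.68)]
console [(array([213.8, 308.4]), 0.74), (array([196.7, 216.5]), 0.4)]
mushroom [(array([200. , 331.4]), 0.53), (array([232.8, 340.7]), 0.48)]
```

```bash
cd pics; python3 -c "
import cv2
for n in ['scene0','top0']:
    a=cv2.imread(n+'.png'); 
    a=a[130:330,60:360] if n=='scene0' else a[120:300,170:430]
    cv2.imwrite(n+'c.png',cv2.resize(a,None,fx=2.6,fy=2.6,interpolation=cv2.INTER_CUBIC))"
```

```text
(no output)
```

View pics/scene0c.png

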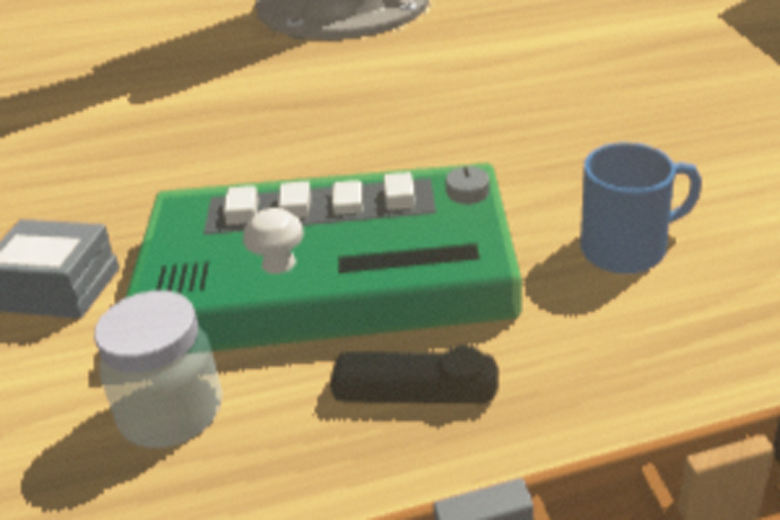

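View pics/top0c.png

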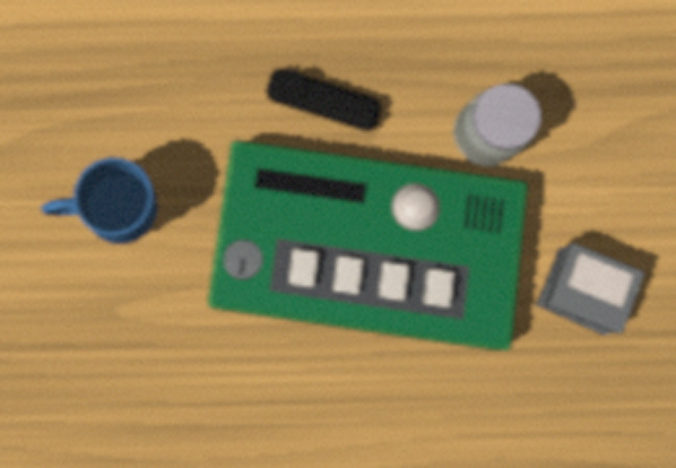

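View pics/top0.png

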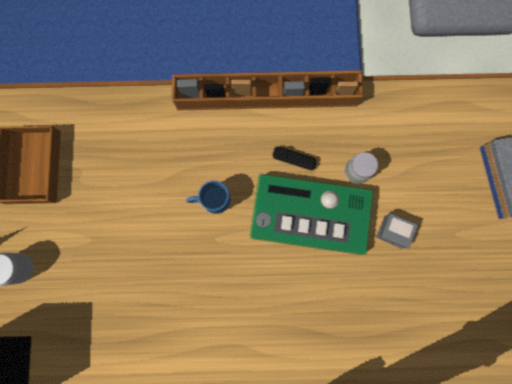

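```bash
cat >> h.py <<'E'
from scipy.spatial.transform import Rotation as R
from scipy.optimize import least_squares
def proj(c,P):
    q=c['rotation']; Rm=R.from_quat(q,scalar_first=True).as_matrix() if np.size(q)==4 else np.array(q)
    p=(np.atleast_2d(P)-c['eye'])@Rm
    p=p*[1,-1,-1]
    uv=p@c['mtx'].T
    return uv[:,:2]/uv[:,2:]
def con(pose,L):
    x,y,a=pose; L=np.atleast_2d(L); c,s=np.cos(a),np.sin(a)
    return np.c_[x+c*L[:,0]-s*L[:,1], y+s*L[:,0]+c*L[:,1], L[:,2]]
E
python3 - <<'E'
from h import *
T=read_camera('top');S=read_camera('scene')
up=lambda a,o:np.array(a)/2.6+o
tc=up([(236,142),(526,183),(510,349),(210,307)],[170,120])
tk=up([(304,268),(349,274),(394,281),(439,287),(243,259)],[170,120])
sk=up([(399,184),(348,190),(295,192),(241,199),(467,180)],[60,130])
sc=up([(158,194),(493,166)],[60,130])
corn=np.array([[85,150,45],[85,-150,45],[-85,-150,45],[-85,150,45]])/1000
keys=np.array([[-35,62,60],[-35,18,60],[-35,-26,60],[-35,-70,60],[-35,121,61]])/1000
def f(p,w=(1,1)):
    return np.r_[w[0]*(proj(T,con(p,corn))-tc).ravel(),w[0]*(proj(T,con(p,keys))-tk).ravel(),w[1]*(proj(S,con(p,keys))-sk).ravel(),w[1]*(proj(S,con(p,corn[[2,3]]))-sc).ravel()]
for w in [(1,1),(1,0),(0,1)]:
    r=least_squares(f,[0.45,-.1,0.0],args=(w,)); print(w,r.x,r.cost); 
    if w==(1,1): print(np.round(r.fun.reshape(-1,2),1)); print(con(r.x,keys)); p=r.x
for n,c in(('top',T),('scene',S)):
    im=c['color'][:,:,::-1].copy(); im=cv2.resize(im,None,fx=3,fy=3)
    for P in np.r_[con(p,keys),con(p,corn)]:
        u=proj(c,P)[0]*3+1; cv2.circle(im,tuple(int(v) for v in u),3,(0,0,255),-1)
    im=im[450:810,700:1240] if n=='top' else im[500:800,250:850]
    cv2.imwrite(f'pics/ov_{n}.png',im)
E
```

```text
(1, 1) [ 0.57410549 -0.10621107 -0.17163142] 23.86966452614204
[[-2.4 -2.3]
 [ 1.1 -1.2]
 [ 0.3  0.9]
 [-2.2 -0.7]
 [-0.8 -0.5]
 [-0.7 -0.3]
 [-0.6 -0.4]
 [-0.5 -0.1]
 [-0.6 -0.6]
 [-0.7 -0. ]
 [-1.2 -0.6]
 [-1.2  0.4]
 [-1.  -0.5]
 [-0.4 -1.1]
 [-1.7 -2.6]
 [-0.4 -2.8]]
[[ 0.55020871 -0.03914436  0.06      ]
 [ 0.54269395 -0.08249789  0.06      ]
 [ 0.53517919 -0.12585141  0.06      ]
 [ 0.52766443 -0.16920494  0.06      ]
 [ 0.56028532  0.01898878  0.061     ]]
(1, 0) [ 0.57276969 -0.10784538 -0.16613646] 7.74405373438549
(0, 1) [ 0.57827723 -0.10490652 -0.17410921] 6.097055048983256
```

View pics/ov_top.png

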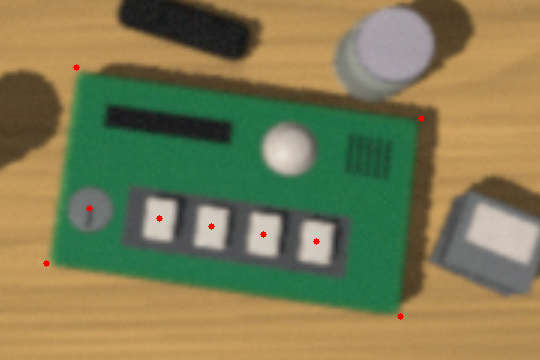

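View pics/ov_scene.png

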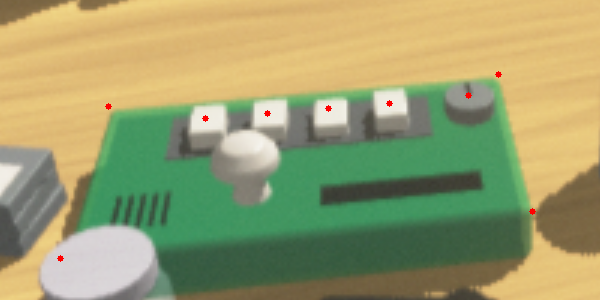

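```bash
cat >> h.py <<'E'
POSE=(0.5745,-0.1062,-0.1716)
def goto(P,yaw=POSE[2]):
    o=get_obs(); Rt=R.from_quat(o['tool_rot'],scalar_first=True)
    # target: z down, x along -row
    ry=np.array([-np.sin(yaw),np.cos(yaw),0]); x=-ry; z=np.array([0,0,-1.]); y=np.cross(z,x)
    Rg=R.from_matrix(np.c_[x,y,z])
    d=Rt.inv().apply(np.array(P)-o['eef_pos'])/0.025
    rv=(Rt.inv()*Rg).as_rotvec(degrees=True)/10
    print('shift',np.round(d,3),'turn',np.round(rv,3)); return o
E
python3 - <<'E'
from h import *
goto([0.5503,-0.039,0.25])
E
```

```text
shift [-18.418 -20.328   2.158] turn [-0.    -0.     2.867]
```

Emit:
{"name": "apply_moves", "arguments": {
  "moves": [
    [[-18.4,-20.3,2.1],[0,0,2.87],-1],
    [[-18.4,-20.3,2.1],[0,0,2.87],-1],
    [[-18.4,-20.3,2.1],[0,0,2.87],-1],
    [[-18.4,-20.3,2.1],[0,0,2.87],-1],
    [[-18.4,-20.3,2.1],[0,0,2.87],-1],
    [[-18.4,-20.3,2.1],[0,0,2.87],-1],
    [[-18.4,-20.3,2.1],[0,0,2.87],-1],
    [[-18.4,-20.3,2.1],[0,0,2.87],-1],
    [[-18.4,-20.3,2.1],[0,0,2.87],-1],
    [[-18.4,-20.3,2.1],[0,0,2.87],-1],
    [[-18.4,-20.3,2.1],[0,0,2.87],-1],
    [[-18.4,-20.3,2.1],[0,0,2.87],-1],
    [[-18.4,-20.3,2.1],[0,0,2.87],-1],
    [[-18.4,-20.3,2.1],[0,0,2.87],-1],
    [[-18.4,-20.3,2.1],[0,0,2.87],-1],
    [[-18.4,-20.3,2.1],[0,0,2.87],-1],
    [[-18.4,-20.3,2.1],[0,0,2.87],-1],
    [[-18.4,-20.3,2.1],[0,0,2.87],-1]
  ],
  "force": 30
}}

```text
t: 2.9
eef_pos: [0.5497, -0.0397, 0.2514]
tool_rot: [0.0, -0.644, 0.765, -0.0]
contact_force: [-0.2, -0.2, 0.5]
gripper_width: 0.001
```

```bash
python3 - <<'E'
from h import *
print(tcp_to_tips)
o=goto([0.5503,-0.039,0.160]); print(o['eef_pos'],o['contact_force'],o['gripper_width'],o['t'])
c=read_camera('wrist');save('w1',c);print(c['mtx'],c['hand_eye'])
print([(np.round(d['pixel'],1),round(d['conf'],2)) for d in look_for('wrist','key_1')])
Rt=R.from_quat(o['tool_rot'],scalar_first=True)
im=cv2.resize(c['color'][:,:,::-1],None,fx=1.5,fy=1.5)
H=np.linalg.inv(c['hand_eye'])
def wp(P):
    pt=Rt.inv().apply(P-o['eef_pos']); pc=(H[:3,:3]@pt+H[:3,3])*[1,-1,-1]
    th=np.arctan2(np.hypot(*pc[:2]),pc[2]); ph=np.arctan2(pc[1],pc[0]); m=c['mtx']
    return np.array([m[0,2]+m[0,0]*th*np.cos(ph),m[1,2]+m[1,1]*th*np.sin(ph)])
for L in [[-35,62,61],[-35,18,61],[-35,-26,61],[-35,-70,61],[-35,121,61],[85,150,45],[85,-150,45],[-85,-150,45],[-85,150,45]]:
    u=wp(con(POSE,np.array(L)/1000)[0]); print(np.round(u)); cv2.circle(im,tuple(int(v*1.5) for v in u),3,(0,0,255),-1)
u=wp(o['eef_pos']+[0,0,-.073]);cv2.circle(im,tuple(int(v*1.5) for v in u),3,(255,0,0),-1)
cv2.imwrite('pics/w1o.png',im)
c=read_camera('scene');save('s1',c)
E
```

```text
0.0726
shift [-0.032 -0.018  3.657] turn [-0.    -0.    -0.004]
[ 0.54971069 -0.03971991  0.25141903] [-0.23655684 -0.17252434  0.47374633] 0.0012879848346410861 2.9
[[297.31863964   0.         258.44789002]
 [  0.         297.31863964 187.78017264]
 [  0.           0.           1.        ]] [[ 9.99999943e-01  2.13628093e-04 -2.62703100e-04 -5.23458855e-05]
 [ 1.16175045e-04 -9.45224833e-01 -3.26419977e-01 -8.40340390e-02]
 [-3.18045971e-04  3.26419928e-01 -9.45224804e-01 -7.12565794e-02]
 [ 0.00000000e+00  0.00000000e+00  0.00000000e+00  1.00000000e+00]]
[(array([178.2, 303.3]), 0.84), (array([179.9, 256.1]), 0.82), (array([177.4, 348.6]), 0.62), (array([181.8, 390.1]), 0.56)]
[258. 181.]
[305. 181.]
[350. 181.]
[391. 181.]
[195. 181.]
[164.  54.]
[457.  70.]
[438. 218.]
[175. 221.]
```

View pics/w1o.png

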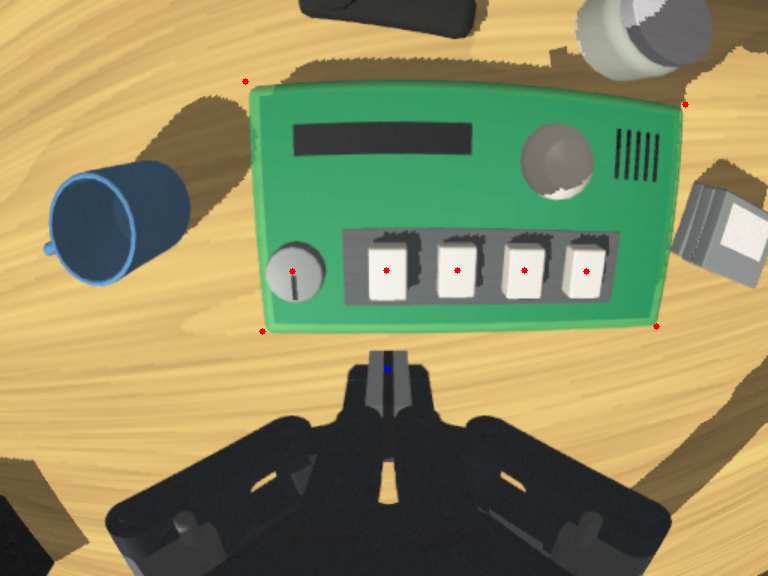

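View pics/s1.png

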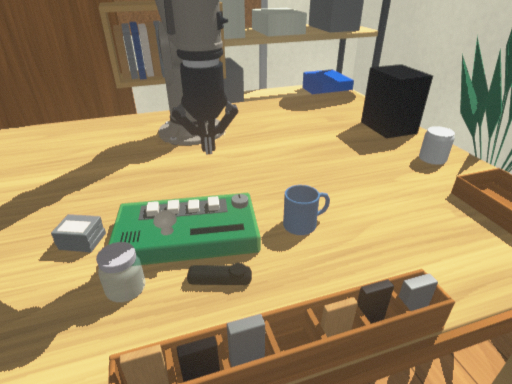

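Emit:
{"name": "apply_moves", "arguments": {
  "moves": [
    [[0,0,2],[0,0,0],-1],
    [[0,0,3.5],[0,0,0],-1],
    [[0,0,4],[0,0,0],-1],
    [[0,0,4.4],[0,0,0],-1],
    [[0,0,4.4],[0,0,0],-1],
    [[0,0,4.4],[0,0,0],-1],
    [[0,0,4.4],[0,0,0],-1]
  ]
}}

```text
t: 3.92
eef_pos: [0.5503, -0.0397, 0.1423]
tool_rot: [0.001, -0.644, 0.765, -0.001]
contact_force: [-0.0, -0.4, -0.2]
gripper_width: -0.002
```

```bash
python3 - <<'E'
from h import *
for i in range(4):
    o=get_obs(); print(np.round(o['eef_pos'],4),np.round(o['contact_force'],2))
    if i<3: c=read_camera('wrist')
save('w2',c)
E
```

```text
[ 0.5503 -0.0397  0.1423] [-0.03 -0.44 -0.19]
[ 0.5502 -0.0396  0.1422] [ 0.26  0.44 -0.92]
[ 0.5501 -0.0397  0.142 ] [-0.36  0.25  0.23]
[ 0.55   -0.0397  0.1419] [-0.21  0.71 -0.46]
```

View pics/w2.png

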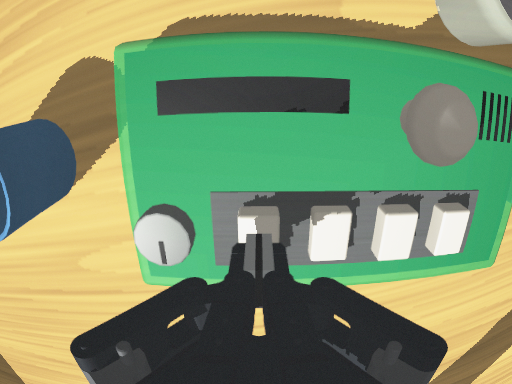

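Emit:
{"name": "apply_moves", "arguments": {
  "moves": [
    [[0,0,0.2],[0,0,0],-1],
    [[0,0,0.24],[0,0,0],-1],
    [[0,0,0.24],[0,0,0],-1]
  ]
}}

```text
t: 4.45
eef_pos: [0.5496, -0.0396, 0.1351]
tool_rot: [-0.0, -0.644, 0.765, 0.0]
contact_force: [-0.3, -0.2, 0.1]
gripper_width: 0.0
```

```bash
cat >> h.py <<'E'
def feel(n=5):
    z=[];f=[]
    for i in range(n):
        o=get_obs(); z.append(o['eef_pos']); f.append(o['contact_force'])
        if i<n-1: read_camera('wrist')
    print('t',round(float(o['t']),2),'pos',np.round(o['eef_pos'],4),'zs',np.round(np.array(z)[:,2],4),'fz',np.round(np.array(f)[:,2],2),'mean',np.round(np.mean(f,0),2))
E
python3 -c "
from h import *
feel()"
```

```text
t 4.65 pos [ 0.5498 -0.0396  0.1354] zs [0.1351 0.1353 0.1354 0.1354 0.1354] fz [ 0.1  -1.12  0.3  -0.38  0.69] mean [-0.3   0.03 -0.08]
```

Free-air still. Down 2.5 mm.

Emit:
{"name": "apply_moves", "arguments": {
  "moves": [
    [[0,0,0.05],[0,0,0],-1],
    [[0,0,0.1],[0,0,0],-1],
    [[0,0,0.1],[0,0,0],-1]
  ]
}}

```text
t: 5.03
eef_pos: [0.5498, -0.0396, 0.133]
tool_rot: [0.0, -0.644, 0.765, -0.0]
contact_force: [-1.3, -0.0, 1.7]
gripper_width: 0.0
```

```bash
python3 -c "
from h import *
feel()"
```

```text
t 5.22 pos [ 0.5498 -0.0396  0.133 ] zs [0.133 0.133 0.133 0.133 0.133] fz [1.73 1.8  2.24 1.01 1.4 ] mean [-0.71  0.08  1.63]
```

Emit:
{"name": "apply_moves", "arguments": {
  "moves": [
    [[0,0,0.06],[0,0,0],-1],
    [[0,0,0.06],[0,0,0],-1]
  ]
}}

```text
t: 5.48
eef_pos: [0.5498, -0.0396, 0.1314]
tool_rot: [0.0, -0.644, 0.765, -0.0]
contact_force: [0.3, -1.0, 2.9]
gripper_width: -0.001
```

```bash
python3 -c "
from h import *
feel()
K=con(POSE,np.array([[-35,18,61],[-35,-26,61],[-35,-70,61]])/1000);print(K)
goto([*K[0][:2],.138])"
```

```text
t 5.67 pos [ 0.5499 -0.0397  0.1315] zs [0.1314 0.1315 0.1315 0.1314 0.1315] fz [2.86 2.48 2.48 2.36 2.78] mean [0.07 0.11 2.59]
[[ 0.54308771 -0.0824878   0.061     ]
 [ 0.53557432 -0.12584157  0.061     ]
 [ 0.52806092 -0.16919533  0.061     ]]
shift [ 1.734 -0.026 -0.261] turn [-0.001  0.    -0.003]
```

Key 1 is free, with 0.6 N/mm stiffness. On to key 2.

Emit:
{"name": "apply_moves", "arguments": {
  "moves": [
    [[0,0,-0.6],[0,0,0],-1],
    [[0,0,-0.6],[0,0,0],-1],
    [[0.9,0,-0.6],[0,0,0],-1],
    [[1.75,0,-0.6],[0,0,0],-1],
    [[1.75,0,-0.6],[0,0,0],-1],
    [[1.75,0,-0.3],[0,0,0],-1],
    [[1.75,0,-0.15],[0,0,0],-1],
    [[1.75,0,-0.1],[0,0,0],-1],
    [[1.75,0,-0.06],[0,0,0],-1],
    [[1.75,0,-0.06],[0,0,0],-1]
  ]
}}

```text
t: 6.92
eef_pos: [0.5423, -0.0826, 0.1329]
tool_rot: [0.0, -0.644, 0.765, -0.0]
contact_force: [-0.1, 0.1, -0.0]
gripper_width: 0.003
```

```bash
python3 -c "
from h import *
feel()"
```

```text
t 7.12 pos [ 0.5424 -0.0828  0.133 ] zs [0.1329 0.133  0.133  0.133  0.133 ] fz [-0.03 -0.01 -0.73 -0.28  0.88] mean [-0.16 -0.3  -0.03]
```

Emit:
{"name": "apply_moves", "arguments": {
  "moves": [
    [[0,0,0.08],[0,0,0],-1],
    [[0,0,0.08],[0,0,0],-1],
    [[0,0,0.08],[0,0,0],-1]
  ]
}}

```text
t: 7.5
eef_pos: [0.5422, -0.0828, 0.1309]
tool_rot: [-0.0, -0.644, 0.765, 0.0]
contact_force: [0.2, -0.8, -0.3]
gripper_width: -0.001
```

```bash
python3 -c "
from h import *
feel(4)"
```

```text
t 7.65 pos [ 0.5423 -0.0827  0.1309] zs [0.1309 0.1309 0.1309 0.1309] fz [-0.31 -0.18  0.47  1.18] mean [ 0.04 -0.5   0.29]
```

Nothing yet, so the top sits low. Down to about 0.129.

Emit:
{"name": "apply_moves", "arguments": {
  "moves": [
    [[0,0,0.04],[0,0,0],-1],
    [[0,0,0.07],[0,0,0],-1],
    [[0,0,0.07],[0,0,0],-1]
  ]
}}

```text
t: 8.02
eef_pos: [0.5423, -0.0827, 0.1294]
tool_rot: [0.0, -0.644, 0.765, -0.0]
contact_force: [-1.0, 0.1, 3.1]
gripper_width: -0.001
```

```bash
python3 -c "
from h import *
feel(6)"
```

```text
t 8.28 pos [ 0.5423 -0.0827  0.1293] zs [0.1294 0.1293 0.1293 0.1293 0.1293 0.1293] fz [3.09 3.38 4.33 4.82 3.6  4.25] mean [-0.98  0.01  3.91]
```

Key 2 is the latched one: 4 mm low and firm at 3.9 N. Keys 3 and 4 still need their taps.

Emit:
{"name": "apply_moves", "arguments": {
  "moves": [
    [[0,0,-0.7],[0,0,0],-1],
    [[0,0,-0.7],[0,0,0],-1],
    [[0.9,0,-0.7],[0,0,0],-1],
    [[1.75,0,-0.7],[0,0,0],-1],
    [[1.75,0,-0.7],[0,0,0],-1],
    [[1.75,0,-0.4],[0,0,0],-1],
    [[1.75,0,-0.25],[0,0,0],-1],
    [[1.75,0,-0.18],[0,0,0],-1],
    [[1.75,0,-0.12],[0,0,0],-1],
    [[1.75,0,-0.12],[0,0,0],-1]
  ]
}}

```text
t: 9.52
eef_pos: [0.5349, -0.1254, 0.1322]
tool_rot: [0.0, -0.644, 0.765, 0.0]
contact_force: [-0.7, 0.5, 1.1]
gripper_width: 0.001
```

```bash
python3 -c "
from h import *
feel()"
```

```text
t 9.72 pos [ 0.535  -0.1257  0.1324] zs [0.1322 0.1323 0.1323 0.1324 0.1324] fz [1.12 2.18 2.4  1.39 2.33] mean [-0.41  1.12  1.88]
```

Key 3 is free, giving 1.9 N at 1.2 mm down. On to key 4.

Emit:
{"name": "apply_moves", "arguments": {
  "moves": [
    [[0,0,-0.6],[0,0,0],-1],
    [[0,0,-0.6],[0,0,0],-1],
    [[0.9,0,-0.6],[0,0,0],-1],
    [[1.75,0,-0.6],[0,0,0],-1],
    [[1.75,0,-0.6],[0,0,0],-1],
    [[1.75,0,-0.3],[0,0,0],-1],
    [[1.75,0,-0.15],[0,0,0],-1],
    [[1.75,0,-0.05],[0,0,0],-1],
    [[1.75,0,0],[0,0,0],-1],
    [[1.75,0,0],[0,0,0],-1]
  ]
}}

```text
t: 10.98
eef_pos: [0.5275, -0.1685, 0.1323]
tool_rot: [0.0, -0.644, 0.765, 0.0]
contact_force: [0.7, 1.4, 2.4]
gripper_width: 0.0
```

```bash
python3 -c "
from h import *
feel()"
```

```text
t 11.18 pos [ 0.5275 -0.1689  0.1324] zs [0.1323 0.1323 0.1323 0.1324 0.1324] fz [2.38 1.83 2.13 2.23 2.32] mean [0.24 1.37 2.18]
```

Emit:
{"name": "apply_moves", "arguments": {
  "moves": [
    [[0,0,-0.6],[0,0,0],-1],
    [[0,0,-0.6],[0,0,0],-1],
    [[-1,0,-0.6],[0,0,0],-1],
    [[-2.5,0,-0.6],[0,0,0],-1],
    [[-3.5,0,-0.6],[0,0,0],-1],
    [[-3.5,0,-0.6],[0,0,0],-1],
    [[-3.5,0,-0.3],[0,0,0],-1],
    [[-3.5,0,0],[0,0,0],-1],
    [[-3.5,0,0.15],[0,0,0],-1],
    [[-3.5,0,0.25],[0,0,0],-1],
    [[-3.5,0,0.31],[0,0,0],-1],
    [[-3.5,0,0.31],[0,0,0],-1],
    [[-3.5,0,0.31],[0,0,0],-1]
  ]
}}

```text
t: 12.8
eef_pos: [0.5417, -0.0841, 0.1247]
tool_rot: [-0.001, -0.643, 0.766, -0.0]
contact_force: [-4.0, -2.2, 7.5]
gripper_width: -0.002
```

```bash
python3 -c "
from h import *
feel()"
```

```text
t 13.0 pos [ 0.5417 -0.0841  0.1247] zs [0.1247 0.1247 0.1247 0.1247 0.1247] fz [7.53 7.71 7.65 7.37 7.96] mean [-3.69 -2.54  7.64]
```

Emit:
{"name": "apply_moves", "arguments": {
  "moves": [
    [[0,0,-0.15],[0,0,0],-1],
    [[0,0,-0.3],[0,0,0],-1],
    [[0,0,-0.6],[0,0,0],-1],
    [[0,0,-1.2],[0,0,0],-1],
    [[0,0,-3],[0,0,0],-1],
    [[0,0,-5],[0,0,0],-1],
    [[0,0,-5],[0,0,0],-1],
    [[0,0,-5],[0,0,0],-1]
  ]
}}

```text
t: 14.0
eef_pos: [0.5421, -0.0825, 0.2497]
tool_rot: [0.0, -0.644, 0.765, -0.0]
contact_force: [0.1, -0.4, -1.0]
gripper_width: -0.002
```

```bash
python3 -c "
from h import *
feel(3); save('w3',read_camera('wrist')); s=read_camera('scene')
cv2.imwrite('pics/s3.png',cv2.resize(s['color'][160:300,40:330,::-1],None,fx=2.6,fy=2.6,interpolation=cv2.INTER_CUBIC))"
```

```text
t 14.1 pos [ 0.5415 -0.0826  0.2484] zs [0.2497 0.2488 0.2484] fz [-1.04 -0.45 -0.72] mean [ 0.03 -0.1  -0.74]
```

View pics/w3.png

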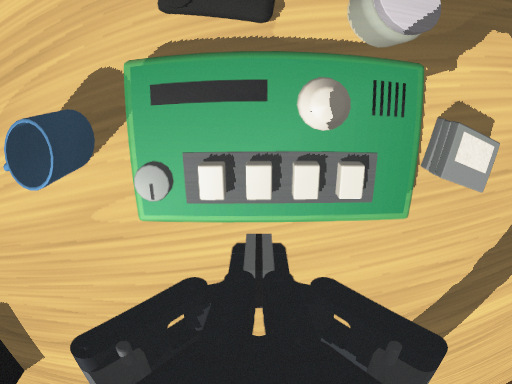

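View pics/s3.png

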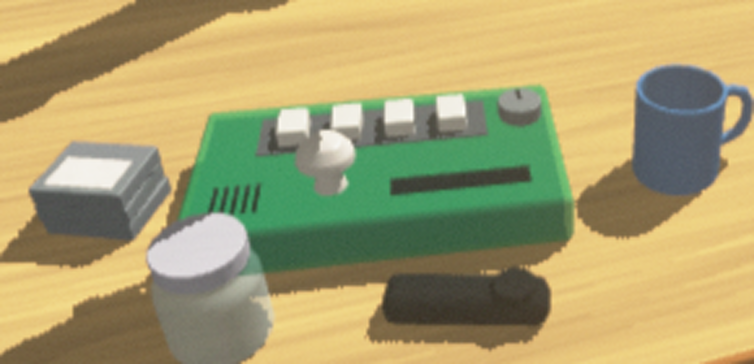

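The keys look level. I'll confirm with a light touch on key 2.

Emit:
{"name": "apply_moves", "arguments": {
  "moves": [
    [[0,0,2],[0,0,0],-1],
    [[0,0,3.5],[0,0,0],-1],
    [[0,0,4.2],[0,0,0],-1],
    [[0,0,4.45],[0,0,0],-1],
    [[0,0,4.58],[0,0,0],-1],
    [[0,0,4.64],[0,0,0],-1],
    [[0,0,4.64],[0,0,0],-1],
    [[0,0,4.64],[0,0,0],-1]
  ]
}}

```text
t: 15.2
eef_pos: [0.5426, -0.0828, 0.134]
tool_rot: [0.0, -0.644, 0.765, -0.0]
contact_force: [-1.0, -0.5, -0.1]
gripper_width: 0.001
```

```bash
python3 -c "
from h import *
feel(5)"
```

```text
t 15.4 pos [ 0.5424 -0.0828  0.1337] zs [0.134  0.1338 0.1338 0.1337 0.1337] fz [-0.08  0.29  1.3   1.39  1.59] mean [ 0.12 -0.11  0.9 ]
```

Emit:
{"name": "apply_moves", "arguments": {
  "moves": [
    [[0,0,-0.3],[0,0,0],-1],
    [[0,0,-1.5],[0,0,0],-1],
    [[0,0,-4],[0,0,0],-1],
    [[0,0,-5],[0,0,0],-1],
    [[0,0,-5],[0,0,0],-1],
    [[0,0,-5],[0,0,0],-1],
    [[0,0,-5],[0,0,0],-1]
  ]
}}

```text
t: 16.27
eef_pos: [0.5415, -0.0827, 0.257]
tool_rot: [-0.001, -0.644, 0.765, 0.001]
contact_force: [-0.8, -0.0, -0.4]
gripper_width: 0.002
```

Key 2's top is now met at full height (TCP 0.1337, where the free keys are).

```bash
python3 -c "
from h import *
feel(3); save('end',read_camera('wrist')); hand_in()"
```

```text
t 16.38 pos [ 0.5417 -0.0827  0.2572] zs [0.257  0.2571 0.2572] fz [-0.35  0.11  0.11] mean [-0.46  0.01 -0.04]
the job is handed in; nothing more can be done
```

View pics/end.png

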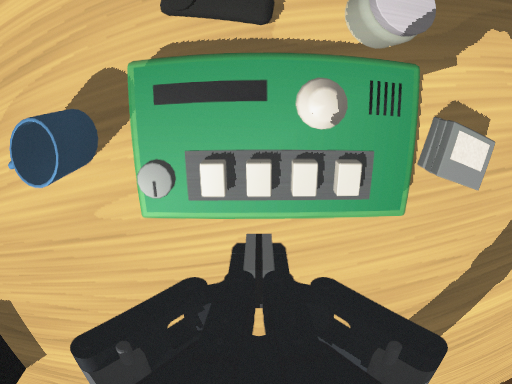

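The latched key was the second from the dial. I pressed it to its stop and let go, and it popped back up. The job was handed in at about 16.4 s, and the system gives no verdict.

- **Tapping:** I tapped keys 1 to 4 in order from the dial. Keys 1, 3 and 4 gave about 1.6 to 2.6 N, 2 mm or less down, as free keys do. Key 2's top sat about 4 mm low and held firm at about 3.9 N.
- **Releasing:** I pressed key 2 to its stop at about 7.6 N, with some sideways force of about 4 N, then let go.
- **Last checks:** One more light touch met key 2 at the full standing height. The final picture shows all four keys level and nothing visibly moved. The arm was clear of everything, with no contact force. No check failed or disagreed.

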